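# Tap the wedge home in the shoe stretcher

## Robot

A 6-joint arm with a two-finger parallel gripper is mounted at the origin on the work surface. World frame = base frame: x ahead of the robot, y to its left, z up, the work surface at z = 0. Lengths are in m, angles in rad, forces in N, time in s.
With the tool pointing down it reaches from about 0.35 to 0.775 m from the base axis. Payload 7.3 kg.
Tool frame: the origin (TCP) lies on the centre line of the jaws, within the pads' length; the fingertips stand 17 mm ahead of it and the grasp point (between the pads) lies 2 mm behind it (robot.tcp_to_tips is the distance from the TCP to the fingertips, in m); z points along the fingers, y is the line along which they close (so a half turn about z gives the same grasp; the last joint's range is limited). The gripper opens to 92 mm and grips with 3 to 60 N. Pads are 19 mm wide; open, the fingers measure 130 mm over their backs; the gripper's body (75 mm by 190 mm) begins 47 mm behind the grasp point.
Start: joints at [-1.357, 0.342, 1.524, -0, 1.275, -0.146], TCP at [0.185, -0.491, 0.244] pointing down, gripper open.
Joint ranges: [-2.53, 2.53], [-0.77, 2.02], [0.04, 2.7], [-1, 4.14], [0.28, 2.66], [-3.11, 3.11]. Speed limits (rad/s): [2.57, 2.57, 3.14, 3.14, 3.14, 3.14].

## Interface

Orientations are given as [roll, pitch, yaw] about the fixed x, y, z axes, in that order (R = Rz(yaw) Ry(pitch) Rx(roll)).
In Python, from cell import robot gives the robot as it stands. The module is installed in compiled form; this text tells all that it offers.
- The arm moves only by the tool carry_out, never from a script. Its argument "commands" is a list of rows, each a list of 3 entries, a list of its own where there are three numbers: the shift along the tool's x, y, z in m, then the turn about the tool's z in rad, then the opening, from 0 (shut) to 1 (fully open). In form: [[[dx, dy, dz], yaw, claw], ...]. A call has 1 to 20 rows; each row shifts and turns the commanded pose from where the row before left it, along the tool's axes as they then stand; what a row does not reach is not made up. A row lasts 1/8 s, in which the tool goes at most 62.5 mm and 10.7 degrees, less where a joint would pass 70% of its speed; a pose out of reach is approached as far as the arm can. A call is refused whole if a number of a shift passes 0.0625 or a number of a turn 0.188, either way. A call with a gripper value outside its range is refused whole. The fingers move at their own pace and stop on an object; "newtons" is the grip in N (left out, the last holds). Time passes only in rows, so rows that do not move let the fingers close. It gives the time, the measured TCP pose, the force, the opening and the grip force at its end, in the units of the state.
- robot.observe(): the state, without advancing time (a new reading comes with each control period).
- robot.read_camera(name): name is "scene" or "top" or "wrist"; returns a dict with "pixels" (384x512x3 uint8, red, green, blue), "fx", "fy", "cx", "cy" (pixels), "view" (4x4, takes a point from world to camera coordinates); the wrist camera has in their place "T_tool_cam" (4x4, takes a point from camera to tool coordinates, whose origin is the TCP and whose axes are the flange's). Camera axes: x right, y up, looking along -z (the intrinsics and any distortion apply to the point x, -y, -z); pixel columns grow to the right and rows downward; lengths in m; the calibration is good to about 2 mm. A picture is of the moment at which its call begins: read the wrist's pose just before it. There is no depth.
- robot.hand_in(): hands the job in; it is judged then, once.
Trained networks look in a picture, given as the dict that the camera call returned (one of the last four; its "shot" number tells which), for a name from the list of things; names that differ only in an ending like _2 or _b are one class to them, and where a whole thing is asked for, a point or a joint stands for the part that bears it (a point fixed in the world has none). Each returns a list of dicts, best first, with "p" (0 to 1); they miss things now and then, are a little off and sometimes report something else, mostly with a low value. They report only what shows in the picture. A call takes as long as a camera call. They do not tell look-alikes from the thing itself.
- robot.find_in(picture, name): "at" ([column, row] in pixels, amid what is visible of it).
- robot.tip_of(picture, name): "at" ([column, row] in pixels: a listed point, or the origin of a listed thing).
The state is a dict: "time": time; "qpos": joint angles; "qvel": joint speeds; "joint_efforts": joint torques, N m; "tool_pos": TCP position; "tool_rot": TCP orientation; "contact_force": force on the tool from outside, world axes, zero at the start; "torque": the same for the moment, N m; "opening": finger opening in m; "grip_force": force on a finger pad.
Only numpy, scipy, OpenCV 4.12 (cv2) and the standard library are available. Lean on these libraries where they do the work, as an engineer would, in place of code of your own. Each camera call takes 0.05 s, during which the arm holds its last target. There are 200 camera calls.

## Task

Take the red-headed wooden wedge out of its plywood block, stand it point-down in the slot across the wooden shoe stretcher and let go of it. Then tap or press it down from above until it is fully home and moves no further, without forcing it once it has stopped. Leave it standing upright in the slot and leave the other things on the bench alone.

Things in the scene. Friction and masses are not known exactly. Their poses are not given: they have to be found in the camera images.
- stretcher: Light wooden shoe stretcher (shoe-shaped, split in two) on a base board 270 x 84 x 10 mm fixed to the bench. Origin: underside of the board, below the slot's middle, at bench height; z up, x towards the toe, y along the slot. Halves 76 mm wide (y), flat tops 75 mm high, at x -80 to -6 mm (heel, fixed) and 6 to 55 mm (toe). More than 50 N between wedge and stretcher would split it.
- slot_mouth (a point): Middle of the slot's mouth, level with the flat tops, 75 mm above the bench; axes as stretcher. The slot is a V whose faces lean 5 degrees each, matching the wedge: 12 mm wide (x) here, 6 mm wide 33 mm below. Darker cheeks close its ends: 34 mm long (y). As the wedge is driven, the toe half slides away along +x against a light spring, 0.175 mm per mm of drive.
- slot_rest (a point): Point in the slot 42 mm above the bench where the wedge's tip comes to rest when it is set in by its own weight, standing by itself. A push of 4 to 12 N slides it on down, and it stays where left. It comes to a dead stop 12 to 24 mm lower; how far differs each time and cannot be seen, only felt. Even then its head is at least 4 mm above the stretcher's top.
- pad (a joint): Travel (m) of a small pad hidden at the bottom of the slot: 0 until the wedge reaches it, then it goes down with the wedge for about 3 N more push and bottoms dead at 0.004. It stays where it is pushed. The wedge is home when the pad has bottomed.
- wedge: Wooden wedge, 60 g, 86 mm tall. Origin: middle of the tip (lower end); z up to the head, x across its thickness, y along its width. Blade 28 mm wide, 6 mm thick at the tip growing to 17 mm at 62 mm up; then a red head 24 (x) x 52 (y) x 24 mm. Starts upright in the caddy, head resting on its top. In the slot its x lies along the stretcher's x, either way round.
- wedge_top (a point): Middle of the top of the wedge's head, 86 mm above its tip; axes as wedge.
- caddy: Plywood block 80 x 100 x 70 mm (x, y, z) fixed to the bench, with a slot 23 x 35 mm through its middle in which the wedge hangs. Origin: centre of its underside; z up.
- jar: Glass jar with steel screw lid, 62 mm diameter, 105 mm tall; bystander. Origin: centre of its underside.
- dog_bowl: Stainless dog bowl, 150 mm across, 50 mm tall; bystander. Origin: centre of its underside.
- headlamp: Grey plastic headlamp, housing 40 x 64 x 40 mm with a stiff grey band reaching 113 mm behind it (+x); bystander. Origin: under the housing's centre.
- bike_light: Yellow bike light 58 x 34 x 32 mm; bystander. Origin: centre of its underside.
Mind the look-alikes: they are no part of the job. What is meant by the wedge is not green or purple, and is the smaller of those in its own colour.

How it is judged:
On the way, in this order (a step that is already met when the one before it is completed fails the run):
1. the wedge stands by itself in the slot, upright, let go of and not yet home (contact force between the fingers and wedge below 0.1 N and x of wedge in the frame of stretcher between -0.008 and 0.008 m and y of wedge in the frame of stretcher between -0.01 and 0.01 m and z of wedge in the frame of stretcher below 0.05 m and angle between wedge's own z axis and vertical below 0.12 rad and value of joint pad below 0.001 m), for 0.2 s.
2. the wedge is home: the pad under it has bottomed (value of joint pad above 0.0025 m), for 0.1 s.
At the end, for the whole second after the job is handed in: The wedge stands in the stretcher's slot, upright within 7 degrees, its tip within 8 mm (x) and 10 mm (y) of the slot's middle and below 34 mm height, with the hidden pad pushed down at least 2.5 of its 4 mm, and is at rest (value of joint pad above 0.0025 m and x of wedge in the frame of stretcher between -0.008 and 0.008 m and y of wedge in the frame of stretcher between -0.01 and 0.01 m and z of wedge in the frame of stretcher below 0.034 m and angle between wedge's own z axis and vertical below 0.12 rad and linear speed of wedge below 0.01 m/s); the robot touches nothing.
It fails at once if more than 50 N between wedge and stretcher (contact force between wedge and stretcher above 50 N).
It fails at once if a bystander is moved by more than 30 mm (distance of any of jar, dog_bowl, headlamp, bike_light from where it was at the start of the episode above 0.03 m).
It fails at once if the jar is tipped (angle between jar's own z axis and vertical above 0.4 rad).
It also fails if it takes over 56 s, if anything falls off the work surface, if the arm or the gripper's body presses on something with over 40 N, if the wrist force passes 120 N, or if a joint passes its speed limit or range.

## Working session

There is one attempt and no reset: what is moved stays moved. The work goes in short steps, Python scripts to look and compute and a tool call to move; the robot and the scene stay as the last step left them, time stands still between calls to the robot, and variables do not carry over. Pictures are saved under pics/ and viewed, at most 10 in all, crops included, and the job is handed in when it is done.

Besides the shell and the picture viewer there is one more tool, called after "Call:" as name(argument=value, ...), one argument or row to a line, values as JSON. carry_out: Moves the arm, as the interface text tells. Its arguments: {"type":"object","properties":{"commands":{"type":"array"},"newtons":{"type":"number"}},"required":["commands"]}

```bash
mkdir -p pics
cat > h.py <<'E'
import numpy as np, cv2
from cell import robot
def ray(p,uv,view=None):
    V=np.array(p["view"]) if view is None else view
    d=np.array([(uv[0]-p["cx"])/p["fx"],-(uv[1]-p["cy"])/p["fy"],-1.])
    R=V[:3,:3]; o=-R.T@V[:3,3]; return o,R.T@d
def atz(p,uv,z,view=None):
    o,d=ray(p,uv,view); return o+d*(z-o[2])/d[2]
def proj(p,X,view=None):
    V=np.array(p["view"]) if view is None else view
    c=V[:3,:3]@np.array(X)+V[:3,3]; return np.array([p["cx"]+p["fx"]*c[0]/-c[2],p["cy"]-p["fy"]*c[1]/-c[2]])
def wristview(s,p):
    from scipy.spatial.transform import Rotation as R
    T=np.eye(4);T[:3,:3]=R.from_euler('xyz',s["tool_rot"]).as_matrix();T[:3,3]=s["tool_pos"]
    return np.linalg.inv(T@np.array(p["T_tool_cam"]))
def save(p,n,roi=None,k=1):
    im=cv2.cvtColor(p["pixels"],cv2.COLOR_RGB2BGR)
    if roi: im=im[roi[1]:roi[3],roi[0]:roi[2]]
    cv2.imwrite("pics/"+n,cv2.resize(im,None,fx=k,fy=k,interpolation=cv2.INTER_CUBIC))
E
python3 - <<'E'
from h import *
P={n:robot.read_camera(n) for n in("top","scene")}
print({k:v for k,v in P["top"].items() if k!="pixels"})
im=np.hstack([P["top"]["pixels"],P["scene"]["pixels"]])
im=np.vstack([P["top"]["pixels"],P["scene"]["pixels"]])
save(P["top"],"top.png",k=1.5);save(P["scene"],"scene.png",k=1.5)
for n,p in P.items():
  for t in("stretcher","slot_mouth","wedge","wedge_top","caddy","jar","dog_bowl","headlamp","bike_light"):
    print(n,t,[(np.round(r["at"]).tolist(),round(r["p"],2)) for r in robot.tip_of(p,t)][:5])
print(robot.observe()["tool_rot"],robot.tcp_to_tips)
E
```

```text
{'fx': 466.37198348201076, 'fy': 466.37198348201076, 'cx': 252.05485592522575, 'cy': 190.20633654684556, 'view': array([[-0.02743808, -0.99955084, -0.01205255,  0.01902151],
       [ 0.99837164, -0.02800496,  0.04969701, -0.57277835],
       [-0.05001222, -0.01066934,  0.99869162, -1.27320778],
       [ 0.        ,  0.        ,  0.        ,  1.        ]]), 'shot': 1}
top stretcher [([335.0, 219.0], 0.89)]
top slot_mouth [([340.0, 221.0], 0.72)]
top wedge [([192.0, 242.0], 0.92), ([151.0, 189.0], 0.71), ([195.0, 192.0], 0.65), ([198.0, 140.0], 0.65)]
top wedge_top [([180.0, 239.0], 0.89), ([194.0, 133.0], 0.77), ([144.0, 183.0], 0.48), ([190.0, 188.0], 0.45)]
top caddy [([194.0, 195.0], 0.85)]
top jar [([252.0, 150.0], 0.94), ([254.0, 236.0], 0.37)]
top dog_bowl [([408.0, 188.0], 0.69)]
top headlamp [([103.0, 198.0], 0.67)]
top bike_light [([251.0, 236.0], 0.74)]
scene stretcher [([201.0, 192.0], 0.68)]
scene slot_mouth [([197.0, 173.0], 0.61)]
scene wedge [([331.0, 220.0], 0.77), ([285.0, 273.0], 0.74), ([351.0, 257.0], 0.74)]
scene wedge_top [([333.0, 182.0], 0.87), ([286.0, 237.0], 0.81), ([354.0, 229.0], 0.61), ([308.0, 215.0], 0.51)]
scene caddy [([304.0, 238.0], 0.77), ([307.0, 215.0], 0.33)]
scene jar [([232.0, 249.0], 0.59), ([202.0, 184.0], 0.58)]
scene dog_bowl [([138.0, 190.0], 0.76), ([307.0, 213.0], 0.18)]
scene headlamp [([404.0, 263.0], 0.7)]
scene bike_light [([271.0, 196.0], 0.71)]
[ 3.14150069e+00 -2.13773529e-05  3.59791057e-01] 0.017
```

View pics/top.png

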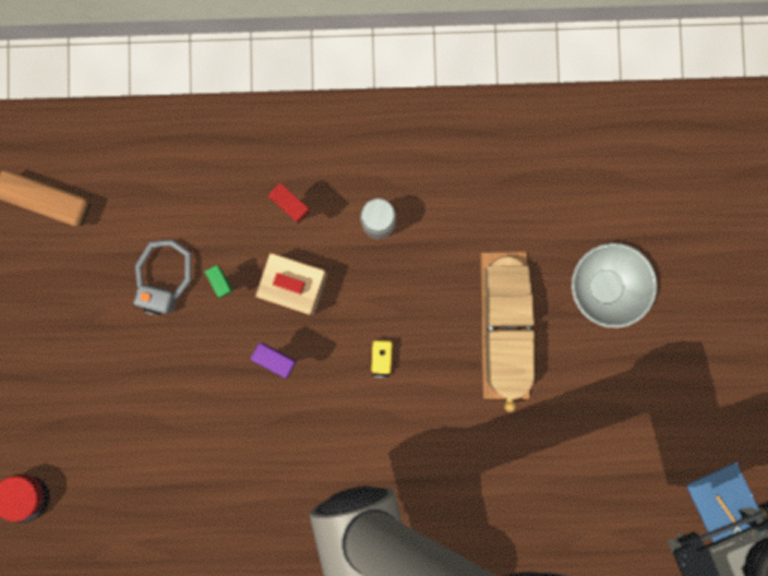

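View pics/scene.png

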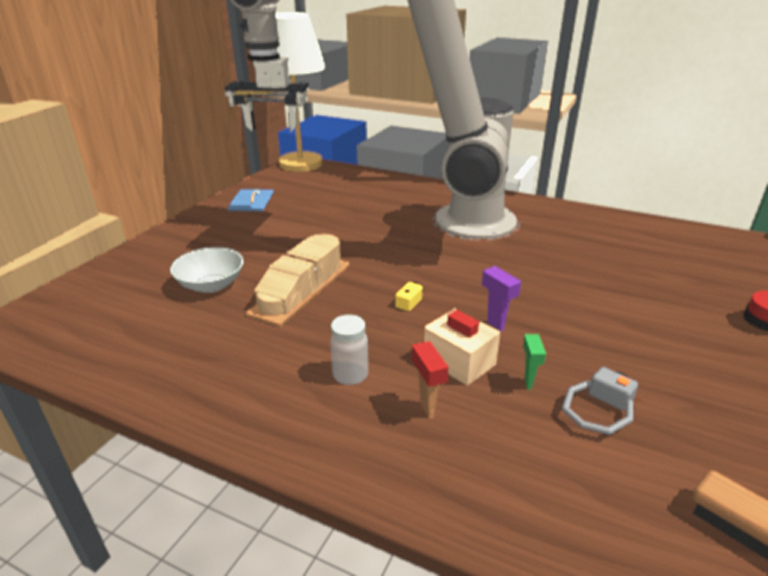

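Candidates for the wedge, in top camera pixels:
- red in the plywood block (193,189)
- large red standing free (192,135)
- green (145,187)
- purple (182,240)

I choose the red one in the block: it is the smaller of the two reds and it sits in the caddy. Next come a close crop and measurements.

```bash
cat >> h.py <<'E'
def redblob(p,near,rad=40):
    im=cv2.cvtColor(p["pixels"],cv2.COLOR_RGB2HSV)
    m=(((im[...,0]<6)|(im[...,0]>172))&(im[...,1]>170)&(im[...,2]>70)).astype(np.uint8)
    n,l,s,c=cv2.connectedComponentsWithStats(m)
    i=min((i for i in range(1,n) if s[i,4]>25),key=lambda i:np.hypot(*(c[i]-near)))
    cnt=cv2.findContours((l==i).astype(np.uint8),0,2)[0][0]
    return c[i],s[i],cnt
def tri(pa,a,pb,b):
    o1,d1=ray(pa,a);o2,d2=ray(pb,b)
    t=np.linalg.lstsq(np.c_[d1,-d2],o2-o1,rcond=None)[0]
    x,y=o1+d1*t[0],o2+d2*t[1]; return (x+y)/2,np.linalg.norm(x-y)
E
python3 - <<'E'
from h import *
t=robot.read_camera("top");s=robot.read_camera("scene")
save(t,"crop.png",(130,110,360,270),3.4)
for n,a,b in(("wedge",(190,188),(308,215)),("bigred",(194,133),(286,237)),("purple",(180,239),(333,182)),("green",(144,183),(354,229)),("slotmouth",(340,219),(197,173))):
    X,e=tri(t,a,s,b);print(n,X.round(3),round(e,4))
c,st,cnt=redblob(t,(193,189));print(c,st)
q=np.array([atz(t,v,.094)[:2] for v in cv2.boxPoints(cv2.minAreaRect(cnt))]);print(q.round(4),q.mean(0), np.linalg.norm(q[1]-q[0]),np.linalg.norm(q[2]-q[1]))
e=max((q[1]-q[0],q[2]-q[1]),key=np.linalg.norm);print("long dir",np.degrees(np.arctan2(e[1],e[0])))
print("slot",atz(t,(340,219),.075))
E
```

```text
wedge [0.581 0.162 0.087] 0.0042
bigred [0.718 0.151 0.111] 0.0071
purple [0.45  0.185 0.121] 0.0036
green [0.596 0.282 0.092] 0.0025
slotmouth [ 0.491 -0.23   0.07 ] 0.0093
[192.35820896 188.5       ] [183 183  19  12 134]
[[0.5775 0.1821]
 [0.5945 0.176 ]
 [0.5782 0.1311]
 [0.5612 0.1372]] [0.57786741 0.15661681] 0.018046618238177284 0.04777393253362723
long dir -110.01240740622026
slot [ 0.48818909 -0.22549718  0.075     ]
```

View pics/crop.png

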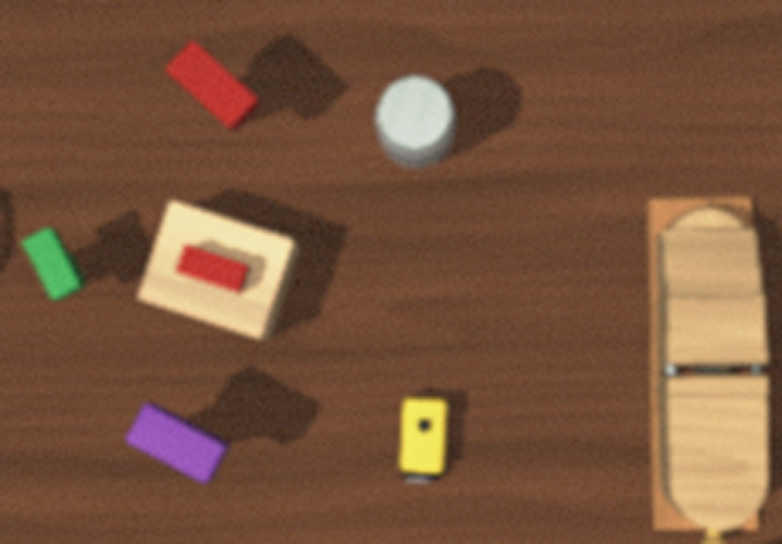

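The crop shows the small red head in the block at crop (212,267). The larger red at (211,85), the green and the purple are look-alikes. The slot lies at crop (713,369), which is top (339.7,218.5).

Call:
carry_out(
  commands=[
    [[0.037, -0.029, 0], 0, 1],
    [[0.037, -0.029, 0], 0, 1],
    [[0.037, -0.029, 0], 0, 1],
    [[0.037, -0.029, 0], 0, 1],
    [[0.037, -0.029, 0], 0, 1],
    [[0.037, -0.029, 0], 0, 1],
    [[0.037, -0.029, 0], 0, 1],
    [[0.037, -0.029, 0], 0, 1],
    [[0.037, -0.029, 0], 0, 1],
    [[0.037, -0.029, 0], 0, 1],
    [[0.037, -0.029, 0], 0, 1],
    [[0.037, -0.029, 0], 0, 1],
    [[0.037, -0.029, 0], 0, 1],
    [[0.037, -0.029, 0], 0, 1],
    [[0.037, -0.029, 0], 0, 1],
    [[0.037, -0.029, 0], 0, 1],
  ],
)

```text
time: 3.1
tool_pos: [0.5763, 0.1528, 0.2437]
tool_rot: [3.141, -0.0, 0.36]
contact_force: [0.1, -0.4, 1.0]
opening: 0.0916
grip_force: 0.0
```

Call:
carry_out(
  commands=[
    [[0, 0, 0], -0.172, 1],
    [[0, 0, 0], -0.172, 1],
    [[0, 0, 0], -0.172, 1],
    [[0, 0, 0], -0.172, 1],
    [[0, 0, 0], -0.172, 1],
    [[0, 0, 0], 0, 1],
    [[0, 0, 0], 0, 1],
  ],
)

```text
time: 3.98
tool_pos: [0.5756, 0.1513, 0.2437]
tool_rot: [3.142, 0.0, 1.216]
contact_force: [0.7, 0.8, 0.1]
opening: 0.0921
grip_force: 0.0
```

```bash
cat > w.py <<'E'
from h import *
import sys
s=robot.observe();p=robot.read_camera("wrist");V=wristview(s,p)
save(p,sys.argv[1],k=1.4)
print(s["time"],s["tool_pos"].round(4) if hasattr(s["tool_pos"],"round") else s["tool_pos"],s["tool_rot"],s["contact_force"])
z=float(sys.argv[2])
c,st,cnt=redblob(p,proj(p,(.578,.157,z),V));print(c,st)
q=np.array([atz(p,v,z,V)[:2] for v in cv2.boxPoints(cv2.minAreaRect(cnt))]);print(q.round(4),q.mean(0), np.linalg.norm(q[1]-q[0]),np.linalg.norm(q[2]-q[1]))
e=max((q[1]-q[0],q[2]-q[1]),key=np.linalg.norm);print("long dir",np.degrees(np.arctan2(e[1],e[0])))
for t in("wedge_top","caddy"):
  for r in robot.tip_of(p,t): print(t,r["at"],r["p"],atz(p,r["at"],z if t!="caddy" else 0,V))
E
python3 w.py w1.png .094
```

```text
3.975 [0.5756 0.1513 0.2437] [3.14153983e+00 1.31079457e-04 1.21646025e+00] [0.6572037  0.84965256 0.09655464]
[245.83333333 200.0952381 ] [243 193  10  12  42]
[[0.5576 0.1474]
 [0.5652 0.1493]
 [0.5672 0.1396]
 [0.5596 0.1377]] [0.56240552 0.14349621] 0.007806915285311722 0.009902571611868732
long dir -77.82059557613718
wedge_top [212.5, 30.5] 0.83 [0.58747919 0.28265473 0.094     ]
wedge_top [418.7, 127.5] 0.74 [0.72297959 0.15190358 0.094     ]
wedge_top [92.6, 203.5] 0.68 [0.43226787 0.18822908 0.094     ]
wedge_top [253.6, 178.6] 0.6 [0.5761078  0.15921804 0.094     ]
caddy [257.8, 160.2] 0.98 [0.580627   0.15958478 0.        ]
```

View pics/w1.png

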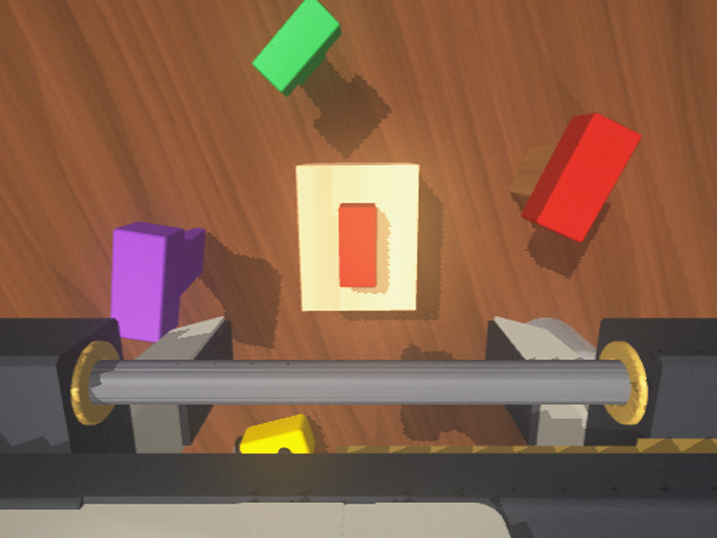

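```bash
sed -i 's/im\[...,1\]>170/im[...,1]>140/; s/<6)|/<9)|/' h.py
python3 - <<'E'
from h import *
s=robot.observe();p=robot.read_camera("wrist");V=wristview(s,p)
c,st,cnt=redblob(p,np.array([255,176]));print(c,st)
# corners of top face, read in picture
for uv in((339,207),(377,207),(377,288),(340,288)):
  print(atz(p,(uv[0]/1.4,uv[1]/1.4),.094,V).round(4))
print(p["T_tool_cam"])
X=atz(p,(358/1.4,247.5/1.4),.094,V);d=X[:2]-np.array(s["tool_pos"])[:2];y=s["tool_rot"][2]
print(X,"tool dx,dy",d@[np.cos(y),np.sin(y)],d@[np.sin(y),-np.cos(y)])
q=np.array([atz(p,v,.094,V)[:2] for v in cv2.boxPoints(cv2.minAreaRect(cnt))]);print(q.mean(0),q)
E
```

```text
[254.71254237 175.54033898] [ 242  146   27   59 1475]
[0.5762 0.188  0.094 ]
[0.5982 0.1799 0.094 ]
[0.5807 0.1309 0.094 ]
[0.5583 0.1392 0.094 ]
[[-1.23271828e-03  9.67170434e-01  2.54125621e-01  6.84323259e-02]
 [ 9.99999169e-01  1.09658290e-03  6.77360650e-04  1.94486979e-04]
 [ 3.76453383e-04  2.54126245e-01 -9.67170983e-01 -1.40580129e-01]
 [ 0.00000000e+00  0.00000000e+00  0.00000000e+00  1.00000000e+00]]
[0.57840015 0.16009366 0.094     ] tool dx,dy 0.009221834003866601 -0.0004093634925855763
[0.57816406 0.16126881] [[0.57669399 0.18951241]
 [0.59768847 0.18175683]
 [0.58011444 0.1328486 ]
 [0.55815932 0.1409574 ]]
```

The wrist view shows the red head at (256,176), measuring 23.4 x 52 mm as described and aligned with the jaws. I move down and grip it.

Call:
carry_out(
  commands=[
    [[0.009, 0, 0.02], -0.005, 1],
    [[0, 0, 0.035], 0, 1],
    [[0, 0, 0.035], 0, 1],
    [[0, 0, 0.03], 0, 1],
    [[0, 0, 0.02], 0, 1],
    [[0, 0, 0.012], 0, 1],
    [[0, 0, 0], 0, 1],
    [[0, 0, 0], 0, 1],
  ],
)

```text
time: 5.18
tool_pos: [0.5793, 0.1599, 0.0926]
tool_rot: [3.14, -0.001, 1.225]
contact_force: [0.1, 0.0, 0.6]
opening: 0.0921
grip_force: 0.0
```

Call:
carry_out(
  commands=[
    [[0, 0, 0], 0, 0],
    [[0, 0, 0], 0, 0],
    [[0, 0, 0], 0, 0],
    [[0, 0, 0], 0, 0],
    [[0, 0, 0], 0, 0],
    [[0, 0, 0], 0, 0],
    [[0, 0, 0], 0, 0],
    [[0, 0, 0], 0, 0],
  ],
  newtons=20,
)

```text
time: 6.18
tool_pos: [0.5786, 0.1598, 0.0917]
tool_rot: [-3.142, 0.0, 1.225]
contact_force: [0.5, 1.0, -0.9]
opening: 0.0241
grip_force: 20.0
```

Call:
carry_out(
  commands=[
    [[0, 0, -0.015], 0, 0],
    [[0, 0, -0.03], 0, 0],
    [[0, 0, -0.04], 0, 0],
    [[0, 0, -0.04], 0, 0],
    [[0, 0, -0.035], 0, 0],
    [[0, 0, 0], -0.173, 0],
    [[0, 0, 0], -0.173, 0],
    [[0, 0, 0], 0, 0],
  ],
)

```text
time: 7.18
tool_pos: [0.5787, 0.1598, 0.2527]
tool_rot: [3.141, -0.0, 1.569]
contact_force: [0.5, 0.7, -0.4]
opening: 0.0238
grip_force: 20.0
```

Call:
carry_out(
  commands=[
    [[-0.0375, -0.0075, 0], 0, 0],
    [[-0.0375, -0.0075, 0], 0, 0],
    [[-0.0375, -0.0075, 0], 0, 0],
    [[-0.0375, -0.0075, 0], 0, 0],
    [[-0.0375, -0.0075, 0], 0, 0],
    [[-0.0375, -0.0075, 0], 0, 0],
    [[-0.0375, -0.0075, 0], 0, 0],
    [[-0.0375, -0.0075, 0], 0, 0],
    [[-0.0375, -0.0075, 0], 0, 0],
    [[-0.0375, -0.0075, 0], 0, 0],
    [[-0.0375, -0.0075, 0], 0, 0],
    [[-0.0375, -0.0075, 0], 0, 0],
    [[0, 0, 0], 0, 0],
    [[0, 0, 0], 0, 0],
    [[0, 0, 0], 0, 0],
  ],
)

```text
time: 9.05
tool_pos: [0.489, -0.2892, 0.252]
tool_rot: [3.141, -0.0, 1.571]
contact_force: [0.3, 0.2, -0.6]
opening: 0.0244
grip_force: 20.0
```

Run:
```python
from h import *
s=robot.observe();p=robot.read_camera("wrist");V=wristview(s,p);save(p,"w2.png",k=1.5)
print(s["tool_pos"],s["tool_rot"],s["opening"],s["grip_force"])
for n,z in(("slot_mouth",.075),("stretcher",0)):
  for r in robot.tip_of(p,n):print(n,r,atz(p,r["at"],z,V))
print("expected",proj(p,(.488,-.226,.075),V)*1.5)
```

```text
[ 0.48898233 -0.28921303  0.25197355] [ 3.14134660e+00 -5.63211237e-05  1.57092128e+00] 0.024425920367054224 19.999978244304657
slot_mouth {'at': [254.6, 111.2], 'p': 0.95} [ 0.48773394 -0.22424617  0.075     ]
stretcher {'at': [254.8, 111.3], 'p': 0.93} [ 0.48760295 -0.22515185  0.        ]
expected [382.34085099 169.75070095]
```

View pics/w2.png

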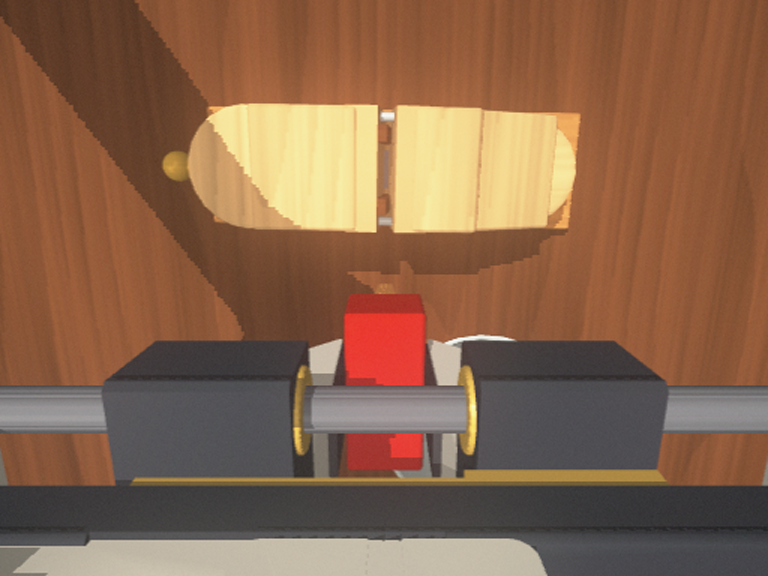

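Run:
```python
from h import *
s=robot.observe();p=robot.read_camera("wrist");V=wristview(s,p)
g=lambda u,v:atz(p,(u/1.5,v/1.5),.075,V)
L=[g(378,104),g(376,232),g(396,106),g(393,233)]
for a in L:print(a.round(4))
a=(L[0]+L[2])/2;b=(L[1]+L[3])/2;m=(a+b)/2;d=a-b
print(m,"slot dir deg",np.degrees(np.arctan2(d[1],d[0])),"len",np.linalg.norm(d))
im=cv2.cvtColor(p["pixels"],cv2.COLOR_RGB2GRAY).astype(int)
# subpixel slot edges per row: half-level crossings
R=[]
for v in range(75,150,6):
  r=im[v];hi=np.median(r[225:245]);lo=r[250:266].min();t=(hi+lo)/2
  i=np.where(r[240:275]<t)[0]+240;
  if len(i):R.append((v,i[0],i[-1],*((g(i[0]*1.5-.75,v*1.5)+g(i[-1]*1.5+.75,v*1.5))/2).round(4)[:2]))
for r in R:print(r)
```

```text
[ 0.4854 -0.1883  0.075 ]
[ 0.4839 -0.2644  0.075 ]
[ 0.4961 -0.1895  0.075 ]
[ 0.4946 -0.2651  0.075 ]
[ 0.49001861 -0.22682942  0.075     ] slot dir deg 88.85907739454517 len 0.07587563891185983
(75, np.int64(252), np.int64(263), np.float64(0.4903), np.float64(-0.1931))
(81, np.int64(252), np.int64(263), np.float64(0.4903), np.float64(-0.1982))
(87, np.int64(252), np.int64(262), np.float64(0.4899), np.float64(-0.2033))
(93, np.int64(252), np.int64(262), np.float64(0.4899), np.float64(-0.2085))
(99, np.int64(252), np.int64(262), np.float64(0.4899), np.float64(-0.2137))
(105, np.int64(251), np.int64(263), np.float64(0.4899), np.float64(-0.219))
(111, np.int64(251), np.int64(262), np.float64(0.4894), np.float64(-0.2243))
(117, np.int64(251), np.int64(262), np.float64(0.4894), np.float64(-0.2297))
(123, np.int64(251), np.int64(262), np.float64(0.4894), np.float64(-0.2351))
(129, np.int64(251), np.int64(261), np.float64(0.489), np.float64(-0.2405))
(135, np.int64(251), np.int64(261), np.float64(0.489), np.float64(-0.246))
(141, np.int64(251), np.int64(261), np.float64(0.489), np.float64(-0.2516))
(147, np.int64(251), np.int64(262), np.float64(0.4894), np.float64(-0.2572))
```

The slot middle measures (0.4897, -0.2268), its direction is 89°, and its length is 75.9 mm, which agrees with the 76 mm given. I move over it and descend gently.

Call:
carry_out(
  commands=[
    [[0.02, 0.0005, 0], 0.018, 0],
    [[0.025, 0, 0], 0, 0],
    [[0.0175, 0, 0], 0, 0],
    [[0, 0, 0.02], 0, 0],
    [[0, 0, 0.03], 0, 0],
    [[0, 0, 0.03], 0, 0],
    [[0, 0, 0.005], 0, 0],
    [[0, 0, 0], 0, 0],
    [[0, 0, 0], 0, 0],
  ],
)

```text
time: 10.38
tool_pos: [0.4907, -0.2281, 0.1681]
tool_rot: [3.139, 0.001, 1.553]
contact_force: [0.1, 0.5, -0.7]
opening: 0.0241
grip_force: 20.0
```

Run:
```python
from h import *
s=robot.observe();p=robot.read_camera("wrist");V=wristview(s,p);save(p,"w3.png",k=1.5)
print(s["tool_pos"],s["tool_rot"],s["contact_force"])
t=np.array(s["tool_pos"]);print(proj(p,t+[0,0,.002],V)*1.5,proj(p,(.4897,-.2268,.075),V)*1.5)
```

```text
[ 0.49065753 -0.22812415  0.16809023] [3.13942426e+00 1.43636387e-03 1.55287692e+00] [ 0.1288408   0.52479735 -0.6568173 ]
[383.76063445 396.0576384 ] [381.57565494 304.38745515]
```

View pics/w3.png

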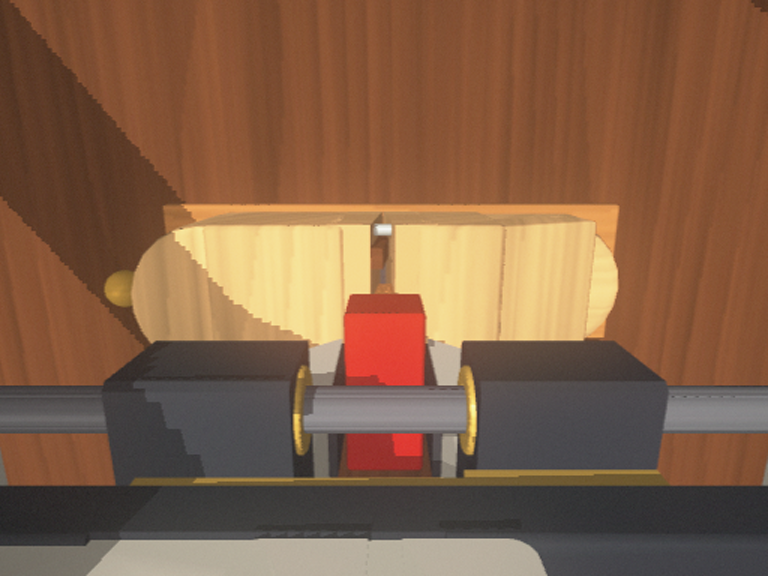

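Call:
carry_out(
  commands=[
    [[0, 0, 0], 0, 0],
    [[0, 0, 0], 0, 0],
    [[0, 0, 0], 0, 0],
  ],
)

```text
time: 10.8
tool_pos: [0.49, -0.2278, 0.1669]
tool_rot: [3.141, 0.0, 1.553]
contact_force: [-0.2, 0.6, -0.2]
opening: 0.0238
grip_force: 20.0
```

Shift about −0.8 mm in x and +1 mm in y, then lower in steps.

Call:
carry_out(
  commands=[
    [[0.001, -0.0008, 0], 0, 0],
    [[0, 0, 0.004], 0, 0],
    [[0, 0, 0.006], 0, 0],
    [[0, 0, 0.006], 0, 0],
    [[0, 0, 0.005], 0, 0],
    [[0, 0, 0], 0, 0],
    [[0, 0, 0], 0, 0],
    [[0, 0, 0], 0, 0],
  ],
)

```text
time: 11.8
tool_pos: [0.4893, -0.2268, 0.146]
tool_rot: [3.141, 0.0, 1.553]
contact_force: [-0.1, -0.0, -1.0]
opening: 0.0237
grip_force: 20.0
```

Call:
carry_out(
  commands=[
    [[0, 0, 0.005], 0, 0],
    [[0, 0, 0.005], 0, 0],
    [[0, 0, 0.003], 0, 0],
    [[0, 0, 0.002], 0, 0],
    [[0, 0, 0], 0, 0],
    [[0, 0, 0], 0, 0],
  ],
)

```text
time: 12.55
tool_pos: [0.4893, -0.2268, 0.1308]
tool_rot: [3.141, 0.0, 1.553]
contact_force: [0.4, 0.1, -1.5]
opening: 0.0235
grip_force: 20.0
```

Call:
carry_out(
  commands=[
    [[0, 0, 0.002], 0, 0],
    [[0, 0, 0.001], 0, 0],
    [[0, 0, 0], 0, 0],
    [[0, 0, 0], 0, 0],
  ],
)

```text
time: 13.05
tool_pos: [0.4895, -0.2268, 0.1278]
tool_rot: [3.141, 0.0, 1.553]
contact_force: [2.7, -0.5, -1.2]
opening: 0.0239
grip_force: 20.0
```

Call:
carry_out(
  commands=[
    [[0, 0.0004, 0], 0, 0],
    [[0, 0, 0], 0, 0.7],
    [[0, 0, 0], 0, 0.7],
    [[0, 0, 0], 0, 0.7],
    [[0, 0, 0], 0, 0.7],
    [[0, 0, 0], 0, 0.7],
    [[0, 0, 0], 0, 0.7],
    [[0, 0, 0], 0, 0.7],
  ],
)

```text
time: 14.05
tool_pos: [0.4896, -0.2267, 0.1277]
tool_rot: [-3.142, 0.0, 1.553]
contact_force: [0.3, 0.3, 0.2]
opening: 0.0641
grip_force: 0.0
```

Run:
```python
from h import *
s=robot.observe();p=robot.read_camera("scene");u=proj(p,(.489,-.227,.1)).astype(int);print(u,s["opening"],s["grip_force"],s["contact_force"])
save(p,"s4.png",(max(u[0]-70,0),max(u[1]-70,0),u[0]+70,u[1]+50),5)
```

```text
[198 164] 0.06413565232576289 0.0 [0.30123468 0.30508382 0.2227515 ]
```

View pics/s4.png

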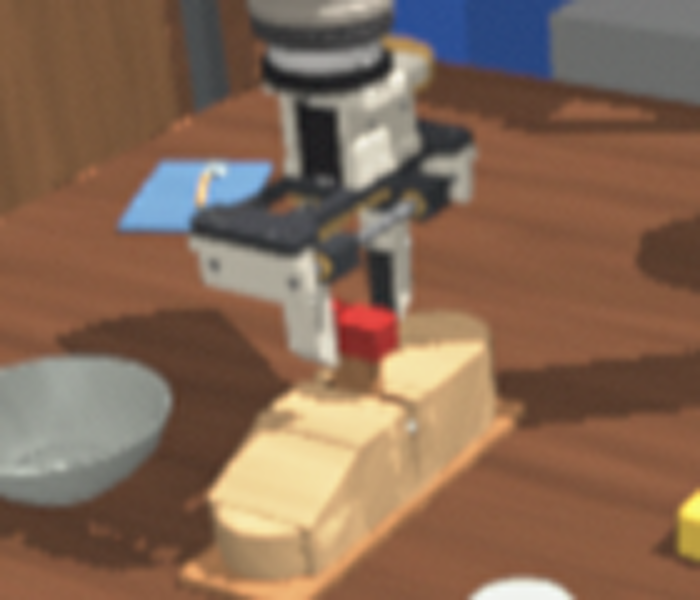

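The wedge stands upright in the slot and is released. I retreat, close the fingers and come down above the head.

Call:
carry_out(
  commands=[
    [[0, 0, -0.02], 0, 0.7],
    [[0, 0, -0.03], 0, 0.7],
    [[0, 0, -0.022], 0, 0.7],
    [[0, 0, 0], 0, 0],
    [[0, 0, 0], 0, 0],
    [[0, 0, 0], 0, 0],
    [[0, 0, 0], 0, 0],
    [[0, 0, 0], 0, 0],
    [[0, 0, 0], 0, 0],
  ],
  newtons=20,
)

```text
time: 15.22
tool_pos: [0.4896, -0.2267, 0.1996]
tool_rot: [-3.141, 0.0, 1.553]
contact_force: [-0.2, -0.3, -0.1]
opening: 0.0087
grip_force: 0.0
```

Call:
carry_out(
  commands=[
    [[0, 0, 0.02], 0, 0],
    [[0, 0, 0.02], 0, 0],
    [[0, 0, 0.008], 0, 0],
    [[0, 0, 0], 0, 0],
    [[0, 0, 0], 0, 0],
    [[0, 0, 0], 0, 0],
  ],
)

```text
time: 15.98
tool_pos: [0.4899, -0.2269, 0.1525]
tool_rot: [3.14, 0.001, 1.553]
contact_force: [-0.2, 0.1, -0.1]
opening: 0.0004
grip_force: 0.0
```

Call:
carry_out(
  commands=[
    [[0, 0, 0.003], 0, 0],
    [[0, 0, 0.002], 0, 0],
    [[0, 0, 0.001], 0, 0],
    [[0, 0, 0.001], 0, 0],
    [[0, 0, 0], 0, 0],
  ],
)

```text
time: 16.6
tool_pos: [0.4896, -0.2268, 0.1448]
tool_rot: [3.142, 0.0, 1.553]
contact_force: [0.6, -0.8, 0.8]
opening: 0.0004
grip_force: 0.7
```

Call:
carry_out(
  commands=[
    [[0, 0, 0.001], 0, 0],
    [[0, 0, 0.001], 0, 0],
    [[0, 0, 0.001], 0, 0],
    [[0, 0, 0], 0, 0],
  ],
)

```text
time: 17.1
tool_pos: [0.4898, -0.2268, 0.1418]
tool_rot: [3.141, 0.0, 1.553]
contact_force: [0.3, 1.2, 2.7]
opening: 0.0004
grip_force: 1.4
```

Call:
carry_out(
  commands=[
    [[0, 0, 0.001], 0, 0],
    [[0, 0, 0.001], 0, 0],
    [[0, 0, 0.001], 0, 0],
    [[0, 0, 0], 0, 0],
  ],
)

```text
time: 17.6
tool_pos: [0.49, -0.2269, 0.1389]
tool_rot: [3.141, 0.0, 1.553]
contact_force: [2.4, 0.0, 4.6]
opening: 0.0004
grip_force: 1.9
```

Call:
carry_out(
  commands=[
    [[0, 0, 0.001], 0, 0],
    [[0, 0, 0.001], 0, 0],
    [[0, 0, 0.001], 0, 0],
    [[0, 0, 0], 0, 0],
  ],
)

```text
time: 18.1
tool_pos: [0.4902, -0.2269, 0.136]
tool_rot: [3.14, 0.001, 1.553]
contact_force: [3.1, 0.5, 4.6]
opening: 0.0005
grip_force: 2.4
```

Call:
carry_out(
  commands=[
    [[0, 0, 0.001], 0, 0],
    [[0, 0, 0.001], 0, 0],
    [[0, 0, 0], 0, 0],
  ],
)

```text
time: 18.48
tool_pos: [0.4903, -0.2269, 0.1341]
tool_rot: [3.14, 0.001, 1.553]
contact_force: [4.4, 0.1, 5.3]
opening: 0.0006
grip_force: 2.6
```

Call:
carry_out(
  commands=[
    [[0, 0, 0.001], 0, 0],
    [[0, 0, 0], 0, 0],
  ],
)

```text
time: 18.73
tool_pos: [0.4904, -0.227, 0.1332]
tool_rot: [3.14, 0.001, 1.553]
contact_force: [3.7, -0.6, 5.7]
opening: 0.0002
grip_force: 2.7
```

Call:
carry_out(
  commands=[
    [[0, 0, 0.001], 0, 0],
    [[0, 0, 0], 0, 0],
  ],
)

```text
time: 18.98
tool_pos: [0.4904, -0.227, 0.1322]
tool_rot: [3.139, 0.001, 1.553]
contact_force: [4.4, 0.6, 5.6]
opening: 0.0001
grip_force: 2.8
```

Call:
carry_out(
  commands=[
    [[0, 0.0005, 0.001], 0, 0],
    [[0, 0, 0], 0, 0],
  ],
)

```text
time: 19.23
tool_pos: [0.4907, -0.227, 0.131]
tool_rot: [3.14, 0.001, 1.553]
contact_force: [3.1, 0.4, 4.3]
opening: 0.0006
grip_force: 2.6
```

Call:
carry_out(
  commands=[
    [[0, 0.0001, 0.001], 0, 0],
    [[0, 0, 0], 0, 0],
  ],
)

```text
time: 19.48
tool_pos: [0.4907, -0.227, 0.13]
tool_rot: [3.14, 0.001, 1.553]
contact_force: [3.5, -0.8, 5.2]
opening: 0.0004
grip_force: 2.6
```

Call:
carry_out(
  commands=[
    [[0, 0.0001, 0.001], 0, 0],
    [[0, 0, 0], 0, 0],
  ],
)

```text
time: 19.73
tool_pos: [0.4908, -0.227, 0.1292]
tool_rot: [3.14, 0.001, 1.553]
contact_force: [2.4, 0.3, 6.7]
opening: 0.0002
grip_force: 3.3
```

Call:
carry_out(
  commands=[
    [[0, 0.0001, 0.001], 0, 0],
    [[0, 0, 0], 0, 0],
  ],
)

```text
time: 19.98
tool_pos: [0.4909, -0.2271, 0.1284]
tool_rot: [3.14, 0.001, 1.553]
contact_force: [1.6, 0.3, 7.4]
opening: 0.0005
grip_force: 3.9
```

Force has risen by about 2–3 N, so the pad is probably reached. I continue in single steps.

Call:
carry_out(
  commands=[
    [[0, 0.0001, 0.001], 0, 0],
    [[0, 0, 0], 0, 0],
  ],
)

```text
time: 20.23
tool_pos: [0.491, -0.2271, 0.1275]
tool_rot: [3.14, 0.001, 1.553]
contact_force: [3.0, 1.0, 9.3]
opening: 0.0001
grip_force: 4.2
```

Call:
carry_out(
  commands=[
    [[0, 0.0001, 0.001], 0, 0],
    [[0, 0, 0], 0, 0],
  ],
)

```text
time: 20.48
tool_pos: [0.4911, -0.2271, 0.1264]
tool_rot: [3.14, 0.001, 1.553]
contact_force: [2.6, 0.1, 8.4]
opening: 0.0003
grip_force: 4.2
```

Call:
carry_out(
  commands=[
    [[0, 0.0001, 0.001], 0, 0],
    [[0, 0, 0], 0, 0],
  ],
)

```text
time: 20.72
tool_pos: [0.4912, -0.2271, 0.1256]
tool_rot: [3.14, 0.001, 1.553]
contact_force: [0.8, -0.5, 9.8]
opening: 0.0002
grip_force: 4.7
```

Call:
carry_out(
  commands=[
    [[0, 0.0001, 0.001], 0, 0],
    [[0, 0, 0], 0, 0],
  ],
)

```text
time: 20.98
tool_pos: [0.4912, -0.2272, 0.1254]
tool_rot: [3.14, 0.002, 1.553]
contact_force: [-2.0, -0.8, 16.3]
opening: 0.0004
grip_force: 8.1
```

Call:
carry_out(
  commands=[
    [[0, 0.0001, 0.001], 0, 0],
    [[0, 0, 0], 0, 0],
  ],
)

```text
time: 21.22
tool_pos: [0.4917, -0.2274, 0.1253]
tool_rot: [3.138, 0.002, 1.553]
contact_force: [-1.8, 1.4, 20.8]
opening: 0.0007
grip_force: 10.9
```

It has come to a dead stop: force jumped from 10 to 21 N with no travel, about 4 mm after the pad was reached. I retreat.

Call:
carry_out(
  commands=[
    [[0, 0, -0.004], 0, 0],
    [[0, 0, -0.02], 0, 0],
    [[0, 0, -0.04], 0, 0],
    [[0, 0, -0.04], 0, 0],
    [[0, 0, 0], 0, 0],
    [[0, 0, 0], 0, 0],
    [[0, 0, 0], 0, 0],
  ],
)

```text
time: 22.1
tool_pos: [0.49, -0.2263, 0.225]
tool_rot: [-3.138, -0.002, 1.553]
contact_force: [0.2, -0.4, -0.2]
opening: 0.0009
grip_force: 0.0
```

Run:
```python
from h import *
s=robot.observe();p=robot.read_camera("scene");u=proj(p,(.489,-.227,.1)).astype(int);print(u,s["tool_pos"],s["contact_force"])
save(p,"s5.png",(max(u[0]-70,0),max(u[1]-70,0),u[0]+70,u[1]+50),5)
```

```text
[198 164] [ 0.49003157 -0.22629706  0.22496707] [ 0.18294293 -0.43194832 -0.20177143]
```

View pics/s5.png

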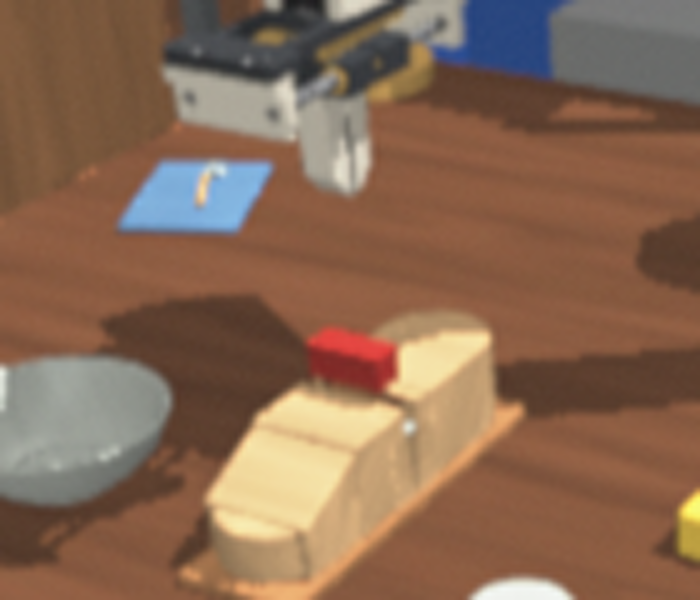

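The wedge stands upright and home in the slot, its red head at crop (352,358), with the gripper clear of it. I hand in.

```bash
python3 -c "
from cell import robot
print(robot.hand_in())"
```

```text
the job is handed in; nothing more can be done
None
```

The red-headed wedge stands upright in the stretcher's slot, pressed down to a dead stop at about 21 N with the gripper clear of it; the job is handed in (about 22 s used), and no verdict came back.

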